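# Roll the carrier home and bar it in

### The job

On the firebrick tray, roll the dark carrier box along the rollers until it is fully home against the end stop, keeping it on the rollers. Then take the titanium retaining bar from its sloping rest and lay it gently, rib up and roughly centred, across the two brick cheeks so that it lies flat in both notches behind the box, and let go. Leave the torch stand, crucible, tweezers and pick alone.

Things in the scene. Friction and masses are not known exactly. Their poses are not given: they have to be found in the camera images.
- tray: Fixed steel tray 320 x 170 mm with cream firebrick cheeks. Origin: centre of underside, on the bench; x runs along the rollers to the end stop, z up. Nine free rollers lie across it between the cheeks, x -122 to 110 mm, tops at z 30. Cheeks: x -145 to 145, inner faces y +-35, outer y +-65, tops z 56. Open at the -x end. Steel side rims 22 mm high at y +-83.
- notches (a point): Midpoint between the two notches at floor height (tray x 19, y 0, z 44 mm), axes as the tray's. Each cheek has one open-topped notch right across it, tray x 3 to 35 (32 mm wide), 12 mm deep. The bar is home when its origin is here and its long axis lies along the tray's y, either way round.
- stop (a point): Middle of the brick end stop's face at roller-top height (tray x 120, y 0, z 30 mm), axes as the tray's. The stop's top is at z 60 mm.
- carrier: Loose dark graphite box with a pale honeycomb top, 80 mm long (x, along the tray) x 64 wide (y) x 34 high, 0.2 to 0.4 kg, on the rollers near the open end. Origin: centre of its underside. Rolls with almost no resistance. Home against the stop: origin at tray x 80, rear face at x 40, top at z 64 mm.
- rest: Fixed dark steel easel on a 180 x 75 mm foot, pale brick under it, holding the bar at a slope. Origin: centre of the foot's underside. Its 182 x 56 mm face climbs towards its +x at 0.55 rad (31.5 degrees) and passes 62 mm above the origin; a lip at the low end and two 6 mm high side guides keep the bar in place.
- bar: Loose grey titanium bar 160 mm long (x) x 24 wide (y) x 14 thick (z), 0.22 to 0.45 kg, with a grip rib mid-way on its upper side: 60 mm long (x), 12 thick (y), from z 14 to 54 mm. Origin: centre of its underside. Starts in the sloping rest, x climbing 0.55 rad with the slope, z square to the slope. The same turned end for end.
- torch: Bystander, loose: brass torch tip upright in a dark round socket stand, 84 mm across, 162 mm high. Origin: centre of its underside.
- crucible: Bystander, loose: dark graphite crucible, 68 mm across, 70 mm high. Origin: centre of its underside.
- tweezers: Bystander, loose: black steel cross-lock tweezers lying flat, 168 mm long (x), 24 mm wide, 8 mm high. Origin: their middle on the bench.
- pick: Bystander, loose: titanium soldering pick with a wooden handle lying flat, 192 mm long (x), 14 mm high. Origin: near its middle, on the bench.
Mind the look-alikes: they are no part of the job. Of the things shaped like the bar, the grey one is meant.

How it is judged:
By the outcome, as a careful person would: the job done as asked, in the order asked, and still so for the second after the job is handed in, with the robot touching nothing.
It also fails if it takes over 58 s, if anything falls off the work surface, if the arm or the gripper's body presses on something with over 40 N, if the wrist force passes 120 N, or if a joint passes its speed limit or range.

### The arm

A 7-joint arm with a two-finger parallel gripper is mounted at the origin on the work surface. World frame = base frame: x ahead of the robot, y to its left, z up, the work surface at z = 0. Lengths are in m, angles in rad, forces in N, time in s.
With the tool pointing down it reaches from about 0.4 to 0.85 m from the base axis. Payload 4.5 kg.
Tool frame: the origin (TCP) lies between the finger pads; the fingertips stand r.finger_overhang ahead of it and the grasp point (between the pads) lies 8 mm behind it (r.finger_overhang is the distance from the TCP to the fingertips, in m); z points along the fingers, x is the direction in which the jaws open and shut, and the axes are right-handed (so a half turn about z gives the same grasp; the last joint's range is limited). The gripper opens to 88 mm and grips with 3 to 60 N. Pads are 18 mm wide; open, the fingers measure 123 mm over their backs; the gripper's body (75 mm by 187 mm) begins 45 mm behind the grasp point.
Start: joints at [1.156, 0.689, -0.195, 1.565, 0.157, 0.902, -0.215], TCP at [0.271, -0.563, 0.25] pointing down, gripper open.
Joint ranges: [-3.01, 3.01], [-0.46, 2.08], [-1.47, 1.51], [0.13, 2.56], [-1, 4.14], [0.04, 2.09], [-2.66, 2.66]. Speed limits (rad/s): [2.57, 2.57, 3.14, 3.14, 3.14, 3.14, 3.14].

### API

Orientations are given as a unit quaternion [x, y, z, w].
In Python, from plant import r gives the robot as it stands.
- The arm moves only by the tool move_arm, never from a script. Its argument "targets" is a list that holds one entry, the list of rows, each a list of 7 numbers: the turn, a rotation vector about the world's x, y, z in rad, then the shift along the world's x, y, z in m, then the opening, from 0 (shut) to 1 (fully open). A call has 1 to 5 rows; each row shifts and turns the pose as measured when the row begins; what a row does not reach is not made up. A row lasts 1/10 s, in which the tool goes at most 50 mm and 8.59 degrees, less where a joint would pass 70% of its speed; a pose out of reach is approached as far as the arm can. A call with a gripper value outside its range is refused whole. The fingers move at their own pace and stop on an object; "force" is the grip in N (left out, the last holds). Time passes only in rows, so rows that do not move let the fingers close. It gives the time, the measured TCP pose, the force and the opening at its end, in the units of the state.
- r.get_state(): the state, without advancing time (a new reading comes with each control period).
- r.snapshot(name): name is "scene" or "top" or "wrist"; returns a dict with "frame" (480x640x3 uint8, red, green, blue), "K" (3x3 intrinsics, pixels), "T" (4x4, takes a point from camera to world coordinates). Camera axes: x right, y up, looking along -z (the intrinsics and any distortion apply to the point x, -y, -z); pixel columns grow to the right and rows downward; lengths in m; the calibration is good to about 2 mm. A picture is of the moment at which its call begins. There is no depth.
- r.finish_job(): hands the job in, once; it reports no verdict.
Trained networks look in a picture, given as the dict that the camera call returned (one of the last four; its "shot" number tells which), for a name from the list of things; names that differ only in an ending like _2 or _b are one class to them, and where a whole thing is asked for, a point or a joint stands for the part that bears it (a point fixed in the world has none). Each returns a list of dicts, best first, with "score" (0 to 1); they miss things now and then, are a little off and sometimes report something else, mostly with a low value. They report only what shows in the picture. A call takes as long as a camera call. They do not tell look-alikes from the thing itself.
- r.find_in(picture, query): "centre" ([row, column] in pixels, amid what is visible of it).
The state is a dict: "clock": time; "q": joint angles; "qd": joint speeds; "joint_torque": joint torques, N m; "tool_pos": TCP position; "eef_rot": TCP orientation; "contact_force": force on the tool from outside, world axes, zero at the start; "moment": the same for the moment, N m; "opening": opening from 0.0 (shut) to 1.0 (fully open).
Only numpy, scipy, OpenCV 4.12 (cv2) and the standard library are available. Lean on these libraries where they do the work, as an engineer would, in place of code of your own. Each camera call takes 0.05 s, during which the arm holds its last target. There are 200 camera calls.

## Working session

There is one attempt and no reset: what is moved stays moved. The work goes in short steps, Python scripts to look and compute and a tool call to move; the robot and the scene stay as the last step left them, time stands still between calls to the robot, and variables do not carry over. Pictures are saved under pics/ and viewed, about 8 in all and at most 12, crops included, and the job is handed in when it is done.

Besides the shell and the picture viewer there is one more tool, called after ">>>" in YAML: its name, and indented under it one key for each argument. move_arm: Moves the arm, as the interface text tells. Its arguments: {"type":"object","properties":{"targets":{"type":"array","items":{"type":"array","items":{"type":"array","items":{"type":"number"}}}},"force":{"type":"number"}},"required":["targets"]}

```bash
mkdir -p pics; python3 - <<'E'
from plant import r
import cv2,numpy as np
s=r.get_state();print(s,r.finger_overhang)
for n in("scene","top"):
    p=r.snapshot(n);cv2.imwrite(f"pics/{n}0.png",p["frame"][:,:,::-1]);np.savez(f"{n}0.npz",K=p["K"],T=p["T"])
    print(n,p["K"].tolist(),p["T"].round(4).tolist(),[k for k in p])
    for q in("tray","carrier","rest","bar","torch","crucible","tweezers","pick"):
        print(q,[(np.round(d["centre"]).tolist(),round(d["score"],2)) for d in r.find_in(p,q)])
E
```

```text
{'clock': 0.0, 'q': array([ 1.15580838,  0.68994506, -0.19452076,  1.56632979,  0.15732447,
        0.90251271, -0.21507637]), 'qd': array([-0.00040789,  0.00021901, -0.00028955,  0.00056972, -0.00049142,
       -0.00040331,  0.00083639]), 'joint_torque': array([ 7.05763614e-04, -5.27559865e+01, -1.26651898e+00, -1.53422731e+01,
       -5.26586152e-02,  6.55790194e-03,  1.37337061e-04]), 'tool_pos': array([ 0.27086179, -0.56258466,  0.24893829]), 'eef_rot': array([ 8.46754628e-01, -5.31982885e-01, -7.99660255e-04, -4.13280103e-04]), 'contact_force': array([ 0.28926968,  0.36026109, -0.27506736]), 'moment': array([-0.04860687, -0.0195367 , -0.01252307]), 'opening': 1.000906864544753} 0.011
scene [[559.4204587299963, 0.0, 322.02494134071884], [0.0, 559.4204587299963, 241.62142116222623], [0.0, 0.0, 1.0]] [[0.8209, -0.3127, 0.4779, 1.0797], [0.5711, 0.4568, -0.682, -0.6667], [-0.005, 0.8328, 0.5536, 0.6457], [0.0, 0.0, 0.0, 1.0]] ['frame', 'K', 'T', 'shot']
tray [([340.0, 243.0], 0.81)]
carrier [([330.0, 207.0], 0.58)]
rest [([232.0, 360.0], 0.75), ([338.0, 245.0], 0.57)]
bar [([211.0, 
[... 172 characters left out ...]
.0, 208.0], 0.71), ([307.0, 129.0], 0.57), ([235.0, 358.0], 0.31)]
top [[517.1965414635396, 0.0, 316.65430610374324], [0.0, 517.1965414635396, 243.53648593654052], [0.0, 0.0, 1.0]] [[-0.0019, 0.9808, -0.1949, 0.3895], [-0.9998, 0.0024, 0.022, 0.026], [0.022, 0.1949, 0.9806, 1.079], [0.0, 0.0, 0.0, 1.0]] ['frame', 'K', 'T', 'shot']
tray [([254.0, 391.0], 0.66)]
carrier [([255.0, 436.0], 0.6), ([153.0, 294.0], 0.52), ([354.0, 248.0], 0.31)]
rest [([260.0, 235.0], 0.86)]
bar [([175.0, 209.0], 0.64), ([252.0, 238.0], 0.6)]
torch [([160.0, 342.0], 0.76), ([253.0, 241.0], 0.5)]
crucible [([154.0, 294.0], 0.77), ([263.0, 234.0], 0.26)]
tweezers [([356.0, 248.0], 0.95)]
pick [([351.0, 431.0], 0.56)]
```

View pics/scene0.png

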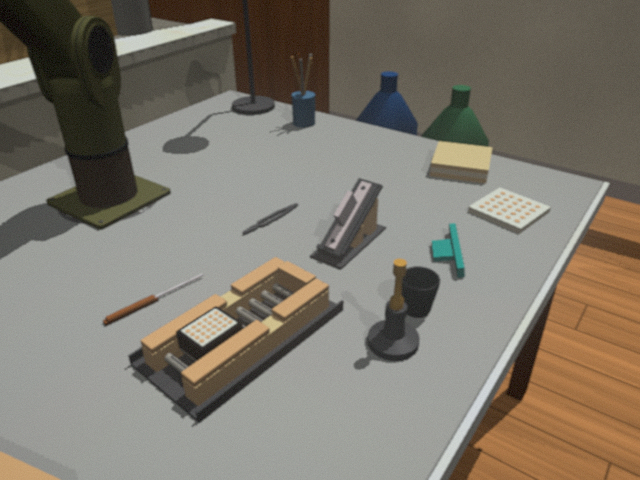

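```bash
python3 -c "
import cv2
a=cv2.imread('pics/top0.png')[110:390,150:520]
cv2.imwrite('pics/top0c.png',cv2.resize(a,None,fx=2.1,fy=2.1,interpolation=cv2.INTER_CUBIC))"
```

```text
(no output)
```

View pics/top0c.png

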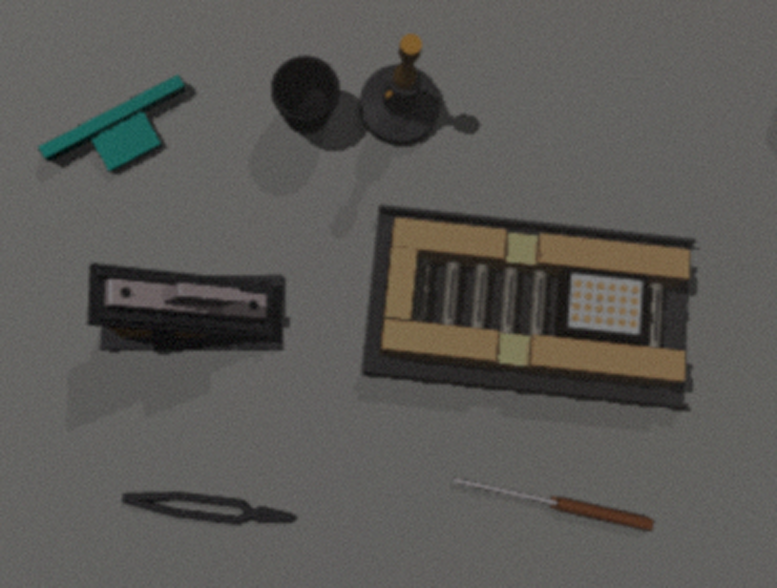

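```bash
cat > h.py <<'E'
import numpy as np,cv2
from scipy.optimize import least_squares
def proj(P,K,T):
    c=(np.atleast_2d(P)-T[:3,3])@T[:3,:3]; c=c*[1,-1,-1]
    return (c@K.T)[:,:2]/c[:,2:]
def pose(x,y,yaw,pitch=0,z=0):
    c,s=np.cos(yaw),np.sin(yaw);R=np.array([[c,-s,0],[s,c,0],[0,0,1]])
    cp,sp=np.cos(pitch),np.sin(pitch);R=R@np.array([[cp,0,-sp],[0,1,0],[sp,0,cp]])
    return R,np.array([x,y,z])
def tr(p,L): R,t=p; return np.array(L,float)/1000@R.T+t
def crop(L): return np.array(L,float)/2.1+[150,110]
cams={n:np.load(n+"0.npz") for n in("top","scene")}
def box(x0,x1,y0,y1,z0,z1): return [(x,y,z) for z in(z0,z1) for x,y in((x0,y0),(x1,y0),(x1,y1),(x0,y1))]
EDG=[(0,1),(1,2),(2,3),(3,0),(4,5),(5,6),(6,7),(7,4),(0,4),(1,5),(2,6),(3,7)]
def draw(im,cam,p,b,col,s,o):
    q=(proj(tr(p,b),cam["K"],cam["T"])-o)*s
    for i,j in EDG: cv2.line(im,tuple(int(round(v)) for v in q[i]),tuple(int(round(v)) for v in q[j]),col,1,cv2.LINE_AA)
E
cat > fit.py <<'E'
from h import *
c=cams["top"]
L=[(-145,-65,56),(-145,-35,56),(-145,35,56),(-145,65,56),(145,-65,56),(145,65,56),(120,-35,56),(120,35,56)]
U=crop([(691,248),(690,277),(686,350),(685,381),(394,218),(382,349),(417,250),(413,320)])
f=lambda v:(proj(tr(pose(*v),L),c["K"],c["T"])-U).ravel()
s=least_squares(f,[.4,-.1,1.57]);print("tray",s.x,s.fun.round(1));tp=s.x
# carrier (pale top)
LC=np.array([(-1,-1),(1,-1),(1,1),(-1,1)])
UC=crop([(643,281),(570,274),(567,327),(640,334)])
f=lambda v:(proj(tr(pose(v[0],v[1],tp[2],0,.064),[(a*v[2],b*v[3],0) for a,b in LC]),c["K"],c["T"])-UC).ravel()
s=least_squares(f,[.4,-.2,35,28]);R,t=pose(*tp);d=(np.r_[s.x[:2],0]-t)@R;print("carrier",s.x,s.fun.round(1),"in tray",d);cp=s.x
LB=[(80,-12,14),(80,12,14),(-80,-12,14),(-80,12,14)]
UB=crop([(106,279),(105,305),(267,292),(266,319)])
# unknown rest x,y,yaw ; bar on face: assume origin at rest xy + slope shift
f=lambda v:(proj(tr(pose(v[0],v[1],v[2],.55,v[3]),LB),c["K"],c["T"])-UB).ravel()
for z in(.055,.062):
    s=least_squares(lambda v:f([*v,z]),[.4,.15,1.57]);print("bar",z,s.x,s.fun.round(1))
bp=s.x
np.savez("fit.npz",tp=tp,cp=cp,bp=bp)
ims=[]
for n,o,sc in(("top",np.array([180,180]),2.),("scene",np.array([120,165]),2.4)):
    im=cv2.imread(f"pics/{n}0.png");h=(150,310) if n=="top" else (250,280)
    im=im[o[1]:o[1]+h[0],o[0]:o[0]+h[1]];im=cv2.resize(im,None,fx=sc,fy=sc,interpolation=cv2.INTER_CUBIC)
    im=cv2.convertScaleAbs(im,alpha=1.6)
    P=pose(*tp)
    for b in(box(-145,145,-65,-35,30,56),box(-145,145,35,65,30,56),box(-160,160,-85,85,0,0)):draw(im,cams[n],P,b,(0,255,0),sc,o)
    d0=d*1000;draw(im,cams[n],P,box(d0[0]-40,d0[0]+40,d0[1]-32,d0[1]+32,30,64),(255,255,0),sc,o)
    B=pose(bp[0],bp[1],bp[2],.55,.062)
    for b in(box(-80,80,-12,12,0,14),box(-30,30,-6,6,14,54)):draw(im,cams[n],B,b,(0,0,255),sc,o)
    cv2.imwrite(f"pics/ov_{n}.png",im)
E
python3 fit.py
```

```text
tray [ 0.57618155 -0.17799398  1.46815166] [-0.  -0.  -0.1  0.5  0.4 -0.3  0.3 -0.2  0.3 -0.4 -0.   0.1  0.2 -0.1
 -1.   0.4]
carrier [ 0.56909438 -0.24004185 34.99410119 25.80637193] [-0.1  0.1  0.1 -0.1 -0.1 -0.1  0.1  0.1] in tray [-0.06244747  0.00069217  0.        ]
bar 0.055 [0.57229994 0.16254939 1.58836034] [ 1.  -0.   1.2  0.  -1.5  0.7 -0.9 -0.7]
bar 0.062 [0.57103632 0.16159136 1.58892468] [ 0.8 -0.1  0.9  0.1 -1.2  0.7 -0.7 -0.6]
```

View pics/ov_scene.png

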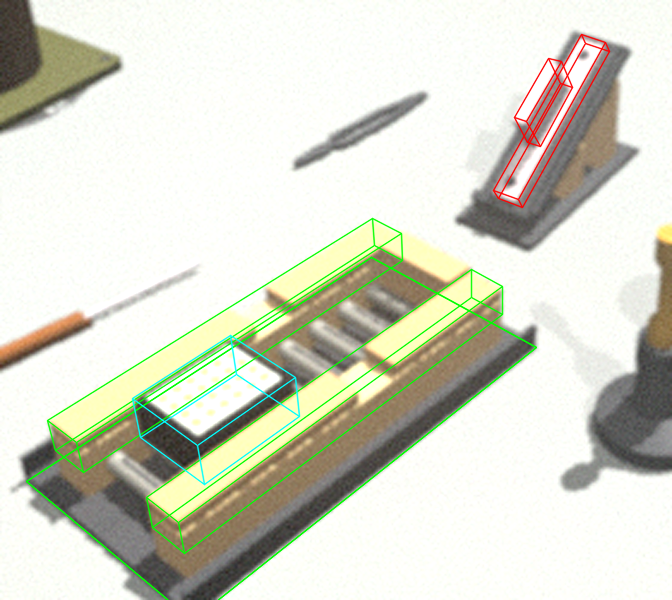

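View pics/ov_top.png

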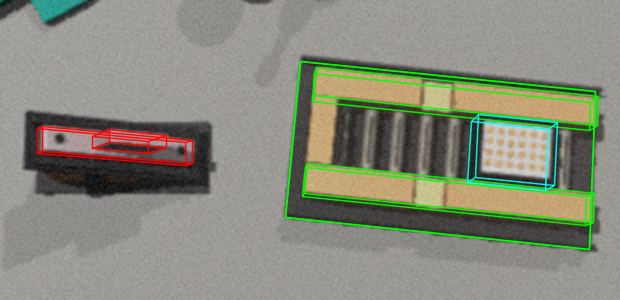

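```bash
python3 - <<'E'
from h import *
f=np.load("fit.npz");R,t=pose(*f["tp"])
for n,l in(("start",(-126,0.5,0)),("end",(31,0.5,0)),("notch",(19,0,44)),("torch",0),("xhat",0)):
    if l: print(n,(np.array(l)/1000@R.T+t).round(4))
print(R[:,0].round(4))
E
```

```text
start [ 0.5628 -0.3033  0.    ]
end [ 0.5789 -0.1471  0.    ]
notch [ 0.5781 -0.1591  0.044 ]
[0.1025 0.9947 0.    ]
```

>>> move_arm:
  targets:
    - [[0,0,0.126,0.036,0.033,0,0],[0,0,0.126,0.036,0.033,0,0],[0,0,0.126,0.036,0.033,0,0],[0,0,0.126,0.036,0.033,0,0],[0,0,0.126,0.036,0.033,0,0]]
  force: 20

```text
clock: 1.4
tool_pos: [0.4468, -0.4013, 0.25]
eef_rot: [0.97, -0.242, 0.001, 0.005]
contact_force: [0.5, -0.2, -0.3]
opening: 0.565
```

>>> move_arm:
  targets:
    - [[0,0,0.11,0.035,0.03,0,0],[0,0,0.11,0.035,0.03,0,0],[0,0,0.11,0.035,0.03,-0.02,0],[0,0,0.05,0.01,0.008,-0.03,0],[0,0,0,0,0,-0.02,0]]

```text
clock: 1.9
tool_pos: [0.5745, -0.2914, 0.1836]
eef_rot: [0.999, -0.039, 0.009, 0.003]
contact_force: [-0.6, -0.8, -0.4]
opening: 0.116
```

```bash
cat >> h.py <<'E'
from scipy.spatial.transform import Rotation as Ro
def toolR(xaxis,zaxis):
    z=np.array(zaxis,float);z/=np.linalg.norm(z);x=np.array(xaxis,float);x-=z*(x@z);x/=np.linalg.norm(x)
    return Ro.from_matrix(np.c_[x,np.cross(z,x),z])
def corr(R,p):
    from plant import r
    s=r.get_state();d=(R*Ro.from_quat(s["eef_rot"]).inv()).as_rotvec()
    print("turn",d.round(4),"shift",(np.array(p)-s["tool_pos"]).round(4),"pos",s["tool_pos"].round(4),"F",s["contact_force"].round(1),"open",round(s["opening"],3),"t",s["clock"],"q",s["q"].round(2))
def yawx(a): return [np.cos(a),np.sin(a),0]
E
python3 -c "
from h import *
tp=np.load('fit.npz')['tp'];corr(toolR(yawx(tp[2]-np.pi/2),[0,0,-1]),[.5628,-.3033,.05])"
```

```text
turn [ 0.0076  0.0183 -0.0247] shift [-0.0117 -0.0119 -0.1336] pos [ 0.5745 -0.2914  0.1836] F [-0.6 -0.8 -0.4] open 0.116 t 1.9 q [ 0.62  0.81 -0.42  1.58  0.41  0.82 -0.04]
```

>>> move_arm:
  targets:
    - [[0.008,0.018,-0.025,-0.012,-0.012,-0.02,0],[0,0,0,0,0,-0.025,0],[0,0,0,0,0,-0.025,0],[0,0,0,0,0,-0.01,0],[0,0,0,0,0,0,0]]

```text
clock: 2.4
tool_pos: [0.5564, -0.309, 0.0967]
eef_rot: [0.998, -0.056, -0.005, 0.0]
contact_force: [0.4, -0.4, 0.4]
opening: 0.005
```

```bash
python3 -c "
from h import *
from plant import r
tp=np.load('fit.npz')['tp'];corr(toolR(yawx(tp[2]-np.pi/2),[0,0,-1]),[.5628,-.3033,.05])
p=r.snapshot('top');cv2.imwrite('pics/top1.png',cv2.resize(p['frame'][170:330,330:530,::-1],None,fx=3,fy=3))
"
```

```text
turn [ 0.0005 -0.0101  0.0095] shift [ 0.0064  0.0057 -0.0467] pos [ 0.5564 -0.309   0.0967] F [ 0.4 -0.4  0.4] open 0.005 t 2.4 q [ 0.62  0.92 -0.36  1.63  0.46  0.69 -0.08]
```

View pics/top1.png

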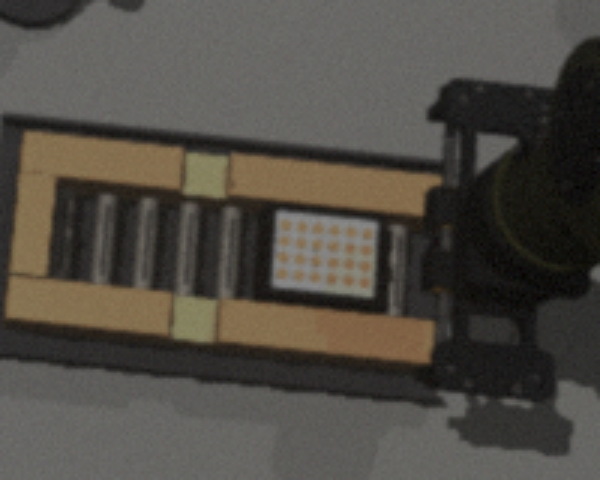

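>>> move_arm:
  targets:
    - [[0,-0.01,0.008,0.006,0.003,-0.015,0],[0,0,0,0,0,-0.017,0],[0,0,0,0,0,-0.01,0],[0,0,0,0,0,0,0]]

```text
clock: 2.85
tool_pos: [0.564, -0.3099, 0.0577]
eef_rot: [0.999, -0.054, 0.003, 0.002]
contact_force: [-0.3, -0.6, -0.8]
opening: 0.008
```

```bash
python3 -c "
from h import *
tp=np.load('fit.npz')['tp'];corr(toolR(yawx(tp[2]-np.pi/2),[0,0,-1]),[.5789,-.1471,.05])
"
```

```text
turn [0.0053 0.0062 0.0058] shift [ 0.0149  0.1628 -0.0077] pos [ 0.564  -0.3099  0.0577] F [-0.3 -0.6 -0.8] open 0.008 t 2.85 q [ 0.61  0.98 -0.33  1.63  0.49  0.61 -0.1 ]
```

>>> move_arm:
  targets:
    - [[0.005,0.006,0.006,0,0.006,-0.005,0],[0,0,0,0.0005,0.006,0,0],[0,0,0,0.0005,0.006,0,0],[0,0,0,0.0005,0.006,0,0],[0,0,0,0.0005,0.006,0,0]]

```text
clock: 3.35
tool_pos: [0.5669, -0.2788, 0.0542]
eef_rot: [0.999, -0.052, 0.001, 0.001]
contact_force: [-0.7, -0.9, 0.0]
opening: 0.003
```

>>> move_arm:
  targets:
    - [[0,0,0,0.0006,0.006,0,0],[0,0,0,0.0006,0.006,0,0],[0,0,0,0.0006,0.006,0,0],[0,0,0,0.0006,0.006,0,0],[0,0,0,0.0006,0.006,0,0]]

```text
clock: 3.85
tool_pos: [0.5705, -0.2456, 0.0547]
eef_rot: [0.999, -0.051, 0.001, 0.001]
contact_force: [0.3, 0.1, 0.7]
opening: 0.008
```

```bash
python3 -c "
from h import *
tp=np.load('fit.npz')['tp'];corr(toolR(yawx(tp[2]-np.pi/2),[0,0,-1]),[.5789,-.1471,.053])
"
```

```text
turn [ 0.0017  0.0026 -0.0002] shift [ 0.0084  0.0985 -0.0017] pos [ 0.5705 -0.2456  0.0547] F [0.3 0.1 0.7] open 0.008 t 3.85 q [ 0.5   0.96 -0.31  1.7   0.49  0.55 -0.2 ]
```

>>> move_arm:
  targets:
    - [[0,0,0,0.0004,0.006,0,0],[0,0,0,0.0004,0.006,0,0],[0,0,0,0.0004,0.006,0,0],[0,0,0,0.0004,0.006,0,0],[0,0,0,0.0004,0.006,0,0]]

```text
clock: 4.35
tool_pos: [0.5732, -0.2129, 0.0549]
eef_rot: [0.999, -0.051, 0.002, 0.001]
contact_force: [0.9, -0.3, 0.4]
opening: 0.002
```

>>> move_arm:
  targets:
    - [[0,0,0,0.0004,0.006,0,0],[0,0,0,0.0004,0.006,0,0],[0,0,0,0.0004,0.006,0,0],[0,0,0,0.0004,0.005,0,0],[0,0,0,0.0004,0.004,0,0]]

```text
clock: 4.85
tool_pos: [0.5755, -0.1829, 0.0549]
eef_rot: [0.999, -0.051, 0.002, 0.001]
contact_force: [0.3, -0.4, 0.4]
opening: 0.007
```

```bash
python3 -c "
from h import *
from plant import r
tp=np.load('fit.npz')['tp'];corr(toolR(yawx(tp[2]-np.pi/2),[0,0,-1]),[.5789,-.1471,.053])
p=r.snapshot('scene');cv2.imwrite('pics/sc2.png',cv2.convertScaleAbs(cv2.resize(p['frame'][235:435,120:360,::-1],None,fx=3,fy=3),alpha=1.5))
"
```

```text
turn [ 0.0015  0.0037 -0.0007] shift [ 0.0034  0.0358 -0.0019] pos [ 0.5755 -0.1829  0.0549] F [ 0.3 -0.4  0.4] open 0.007 t 4.85 q [ 0.39  0.94 -0.28  1.76  0.48  0.51 -0.31]
```

View pics/sc2.png

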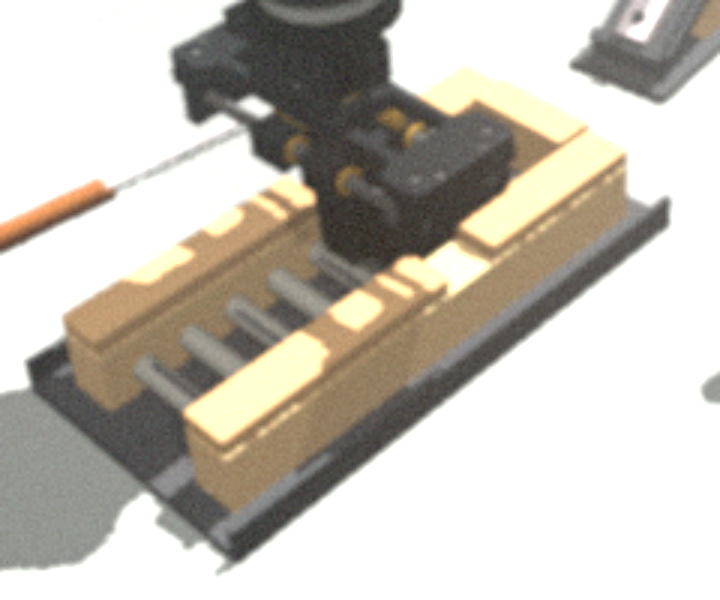

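>>> move_arm:
  targets:
    - [[0,0.003,0,0.0005,0.005,0,0],[0,0,0,0.0005,0.005,0,0],[0,0,0,0.0005,0.005,0,0],[0,0,0,0.0005,0.005,0,0],[0,0,0,0.0003,0.003,0,0]]

```text
clock: 5.4
tool_pos: [0.5779, -0.1577, 0.0549]
eef_rot: [0.999, -0.051, 0.0, 0.001]
contact_force: [-1.0, -0.3, -1.1]
opening: 0.001
```

>>> move_arm:
  targets:
    - [[0,0,0,0.0003,0.003,0,0],[0,0,0,0.0002,0.002,0,0],[0,0,0,0.0002,0.002,0,0],[0,0,0,0,0.001,0,0]]

```text
clock: 5.8
tool_pos: [0.5788, -0.1486, 0.055]
eef_rot: [0.999, -0.051, 0.0, 0.001]
contact_force: [-0.5, -0.1, -0.3]
opening: 0.007
```

>>> move_arm:
  targets:
    - [[0,0,0,0.0002,0.0015,0,0],[0,0,0,0.0001,0.001,0,0],[0,0,0,0,0,0,0]]

```text
clock: 6.1
tool_pos: [0.5789, -0.1472, 0.0549]
eef_rot: [0.999, -0.051, 0.0, 0.001]
contact_force: [0.2, -0.3, -0.2]
opening: 0.004
```

>>> move_arm:
  targets:
    - [[0,0,0,0.0002,0.0015,0,0],[0,0,0,0.0001,0.001,0,0],[0,0,0,0,0,0,0]]

```text
clock: 6.4
tool_pos: [0.5788, -0.1472, 0.055]
eef_rot: [0.999, -0.052, -0.0, 0.003]
contact_force: [-0.2, -0.2, 0.1]
opening: 0.004
```

```bash
python3 -c "
from h import *
from plant import r
tp=np.load('fit.npz')['tp'];corr(toolR(yawx(tp[2]-np.pi/2),[0,0,-1]),[.5789,-.1471,.053])
p=r.snapshot('top');cv2.imwrite('pics/t3.png',cv2.convertScaleAbs(cv2.resize(p['frame'][200:310,320:440,::-1],None,fx=5,fy=5),alpha=1.5))
"
```

```text
turn [ 0.0056 -0.0005  0.0024] shift [ 0.0001  0.0001 -0.002 ] pos [ 0.5788 -0.1472  0.055 ] F [-0.2 -0.2  0.1] open 0.004 t 6.4 q [ 0.32  0.94 -0.26  1.77  0.47  0.49 -0.37]
```

View pics/t3.png

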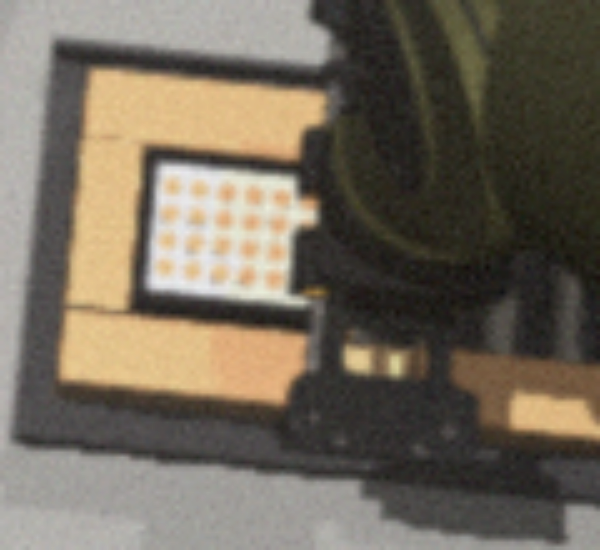

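>>> move_arm:
  targets:
    - [[0.005,0,0,0,0.003,0,0],[0,0,0,0,0.003,0,0]]

```text
clock: 6.65
tool_pos: [0.5788, -0.147, 0.0551]
eef_rot: [0.999, -0.054, 0.0, 0.004]
contact_force: [1.8, -6.7, -0.7]
opening: 0.003
```

>>> move_arm:
  targets:
    - [[0,0,0,-0.0015,-0.015,0,0],[0,0,0,-0.0015,-0.015,0.005,0],[0,0,0,0,0,0.04,0],[0,0,0,0,0,0.05,0],[0,0,0,0,0.01,0.05,0]]

```text
clock: 7.15
tool_pos: [0.5691, -0.1702, 0.1968]
eef_rot: [0.998, -0.055, -0.008, 0.001]
contact_force: [0.0, -1.1, -0.5]
opening: 0.002
```

>>> move_arm:
  targets:
    - [[0,0,0,0,0.04,0.03,0.5],[0.1,0,0.02,0,0.05,0,1],[0.12,0,0.03,0,0.05,0,1],[0.12,0,0.03,0,0.05,0,1],[0.12,0,0.03,0,0.04,0,1]]

```text
clock: 7.65
tool_pos: [0.5729, 0.0581, 0.2425]
eef_rot: [0.972, 0.002, -0.01, -0.233]
contact_force: [-0.6, -0.1, -0.4]
opening: 0.436
```

```bash
cat > g.py <<'E'
from h import *
f=np.load("fit.npz");bp=f["bp"];Rb,_=pose(0,0,bp[2],.55)
E
python3 -c "
from g import *
from plant import r
corr(toolR(-Rb[:,1],-Rb[:,2]),[.5725,.079,.197])
for n in('wrist','top'):
  p=r.snapshot(n);cv2.imwrite(f'pics/{n}4.png',cv2.convertScaleAbs(p['frame'][:,:,::-1],alpha=1.3));np.savez(n+'4.npz',K=p['K'],T=p['T'])
"
```

```text
turn [ 0.0802 -0.018   0.0076] shift [-0.0004  0.0209 -0.0455] pos [0.5729 0.0581 0.2425] F [-0.6 -0.1 -0.4] open 0.436 t 7.65 q [ 0.48  0.78 -0.74  1.71  0.03  0.78 -0.11]
```

View pics/wrist4.png

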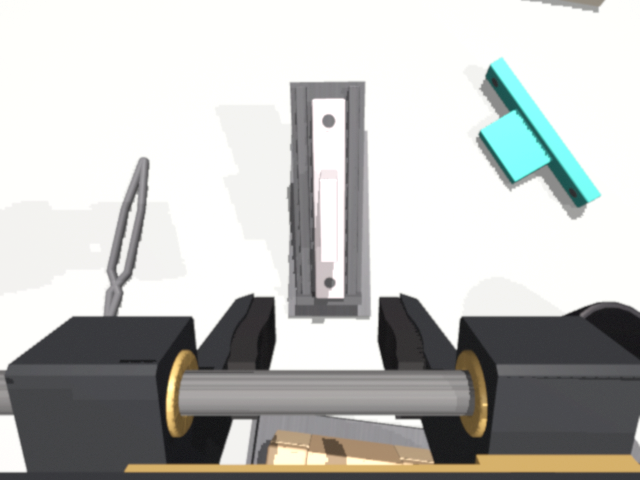

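```bash
cat > fb.py <<'E'
from h import *
w=np.load("wrist4.npz");t=cams["top"]
LB=[(80,-12,14),(80,12,14),(-80,-12,14),(-80,12,14)]
UT=crop([(106,279),(105,305),(267,292),(266,319)])
UW=np.array([(346,98),(311,98),(345,299),(316,299)],float)
def f(v,wt=(1,1)):
    P=tr(pose(v[0],v[1],v[2],.55,v[3]),LB)
    return np.r_[wt[0]*(proj(P,w["K"],w["T"])-UW).ravel(),wt[1]*(proj(P,t["K"],t["T"])-UT).ravel()]
print("cam",w["T"][:3,3])
for wt in((1,1),(1,0)):
    s=least_squares(f,[.571,.16,1.58,.065],args=(wt,));print(s.x,s.fun.round(1))
v=least_squares(f,[.571,.16,1.58,.065]).x
B=pose(v[0],v[1],v[2],.55,v[3])
print(proj(tr(B,box(-30,30,-6,6,14,54)),w["K"],w["T"]).round(0).tolist())
E
python3 fb.py
```

```text
cam [0.57581701 0.05940789 0.39483347]
[0.57115463 0.15989388 1.58348783 0.06357032] [-0.8 -0.4  0.5  0.  -0.3 -0.5  0.2 -0.4  1.5 -0.5  1.7 -0.3 -0.4  0.7
  0.1 -0.6]
[0.57122667 0.15940088 1.58263251 0.06426073] [-0.6 -0.3  0.6  0.1 -0.3  0.   0.2  0.1  0.  -0.   0.  -0.  -0.   0.
  0.  -0. ]
[[337.0, 243.0], [337.0, 168.0], [321.0, 168.0], [322.0, 243.0], [338.0, 262.0], [338.0, 179.0], [320.0, 179.0], [321.0, 262.0]]
```

```bash
cat > g.py <<'E'
from h import *
Rb,_=pose(0,0,1.583,.55);b0=np.array([.5712,.1597,.064]);RG=toolR(-Rb[:,1],-Rb[:,2])
def at(z): return b0+Rb[:,2]*z
E
python3 -c "
from g import *
corr(RG,at(.1));print(at(.038))"
```

```text
turn [ 0.0796 -0.0228  0.0018] shift [-0.0001  0.0498 -0.0911] pos [0.572  0.0576 0.2404] F [ 0.1 -0.8 -0.2] open 0.526 t 7.75 q [ 0.48  0.78 -0.74  1.71  0.04  0.78 -0.11]
[0.57144238 0.13983936 0.09639593]
```

>>> move_arm:
  targets:
    - [[0.08,-0.023,0.002,0,0.015,-0.02,1],[0,0,0,0,0.02,-0.035,1],[0,0,0,0,0.012,-0.025,1],[0,0,0,0,0,0,1],[0,0,0,0,0,0,1]]

```text
clock: 8.25
tool_pos: [0.5748, 0.0986, 0.1601]
eef_rot: [0.963, 0.003, 0.003, -0.27]
contact_force: [-0.2, -0.3, -0.2]
opening: 0.978
```

```bash
python3 -c "
from g import *
corr(RG,at(.038))"
```

```text
turn [0.0023 0.0077 0.0074] shift [-0.0034  0.0413 -0.0637] pos [0.5748 0.0986 0.1601] F [-0.2 -0.3 -0.2] open 0.978 t 8.25 q [ 0.45  0.92 -0.74  1.8   0.04  0.53 -0.08]
```

>>> move_arm:
  targets:
    - [[0.002,0.008,0.007,-0.003,0.013,-0.02,1],[0,0,0,0,0.013,-0.02,1],[0,0,0,0,0.01,-0.016,1],[0,0,0,0,0.003,-0.005,1],[0,0,0,0,0,0,1]]

```text
clock: 8.75
tool_pos: [0.5789, 0.1323, 0.105]
eef_rot: [0.963, 0.004, 0.006, -0.269]
contact_force: [0.1, -0.4, 0.7]
opening: 1.001
```

```bash
python3 -c "
from g import *
corr(RG,at(.038))"
```

```text
turn [0.0053 0.0141 0.0088] shift [-0.0075  0.0076 -0.0087] pos [0.5789 0.1323 0.105 ] F [ 0.1 -0.4  0.7] open 1.001 t 8.75 q [ 0.36  1.   -0.69  1.82  0.07  0.4  -0.1 ]
```

>>> move_arm:
  targets:
    - [[0.005,0.014,0.009,-0.0075,0.004,-0.004,1],[0,0,0,0,0.002,-0.003,1],[0,0,0,0,0,0,1]]

```text
clock: 9.05
tool_pos: [0.5731, 0.1366, 0.1004]
eef_rot: [0.963, 0.005, 0.0, -0.271]
contact_force: [0.3, -0.2, -0.4]
opening: 1.001
```

```bash
python3 -c "
from g import *
corr(RG,at(.038))"
```

```text
turn [0.001  0.0036 0.002 ] shift [-0.0016  0.0033 -0.004 ] pos [0.5731 0.1366 0.1004] F [ 0.3 -0.2 -0.4] open 1.001 t 9.05 q [ 0.36  1.01 -0.7   1.83  0.07  0.4  -0.1 ]
```

>>> move_arm:
  targets:
    - [[0.001,0.004,0.002,-0.0016,0.004,-0.005,1],[0,0,0,0,0,0,0.4],[0,0,0,0,0,0,0.25],[0,0,0,0,0,0,0.15],[0,0,0,0,0,0,0.1]]
  force: 15

```text
clock: 9.55
tool_pos: [0.5718, 0.1404, 0.0955]
eef_rot: [0.962, 0.006, -0.001, -0.271]
contact_force: [-0.2, -0.5, -0.5]
opening: 0.66
```

>>> move_arm:
  targets:
    - [[0,0,0,0,0,0,0],[0,0,0,0,0,0,0],[0,0,0,0,0,0,0],[0,0,0,0,0,0,0],[0,0,0,0,0,0,0]]
  force: 15

```text
clock: 10.05
tool_pos: [0.572, 0.1402, 0.0956]
eef_rot: [0.962, 0.006, -0.001, -0.271]
contact_force: [-0.4, 0.8, -0.3]
opening: 0.207
```

>>> move_arm:
  targets:
    - [[0,0,0,0,0,0,0],[0,0,0,0,0,0,0],[0,0,0,0,0,0,0],[0,0,0,0,0,0,0]]
  force: 45

```text
clock: 10.45
tool_pos: [0.5714, 0.1403, 0.0955]
eef_rot: [0.962, 0.006, -0.002, -0.271]
contact_force: [-0.3, 0.4, -0.0]
opening: 0.131
```

```bash
python3 -c "
from g import *
corr(RG,at(.038))"
```

```text
turn [ 0.0003 -0.0005  0.0003] shift [ 0.     -0.0004  0.0009] pos [0.5714 0.1403 0.0955] F [-0.3  0.4 -0. ] open 0.131 t 10.45 q [ 0.35  1.02 -0.69  1.83  0.07  0.39 -0.1 ]
```

>>> move_arm:
  targets:
    - [[0,0,0,0,-0.006,0.01,0],[0,0,0,0,-0.009,0.015,0],[0,0,0,0,-0.013,0.022,0],[0,0,0,0,-0.013,0.022,0],[0,0,0,0,0,0.03,0]]
  force: 50

```text
clock: 10.95
tool_pos: [0.5665, 0.093, 0.1922]
eef_rot: [0.963, 0.004, -0.008, -0.269]
contact_force: [0.4, -0.9, -3.3]
opening: 0.13
```

```bash
python3 -c "
from g import *
RP=toolR(yawx(1.468-np.pi),[0,0,-1])
corr(RP,[.5781,-.1591,.2])"
```

```text
turn [-0.4241  0.4419 -1.6367] shift [ 0.0116 -0.2521  0.0078] pos [0.5665 0.093  0.1922] F [ 0.4 -0.9 -3.3] open 0.13 t 10.95 q [ 0.47  0.87 -0.76  1.79  0.02  0.62 -0.09]
```

>>> move_arm:
  targets:
    - [[-0.1,0,0,0,-0.02,0.02,0],[-0.12,0,0,0,-0.02,0.02,0],[-0.12,0,0,0,-0.02,0.01,0],[-0.12,0,0,0,-0.02,0,0],[-0.08,0,0,0,-0.02,0,0]]

```text
clock: 11.45
tool_pos: [0.5659, -0.0158, 0.2497]
eef_rot: [1.0, -0.003, -0.006, 0.008]
contact_force: [0.3, -0.5, -5.0]
opening: 0.133
```

>>> move_arm:
  targets:
    - [[0,0,-0.1,0,-0.02,0,0],[0,0,-0.13,0,-0.02,0,0],[0,0,-0.13,0,-0.02,0,0],[0,0,-0.13,0,-0.02,0,0],[0,0,-0.13,0,-0.02,0,0]]

```text
clock: 11.95
tool_pos: [0.5625, -0.1137, 0.252]
eef_rot: [0.95, -0.314, -0.01, 0.005]
contact_force: [0.4, -0.2, -3.1]
opening: 0.126
```

```bash
python3 -c "
from g import *
RP=toolR(yawx(1.468-np.pi),[0,0,-1])
corr(RP,[.5781,-.1591,.2])"
```

```text
turn [-0.0076 -0.0214 -1.0357] shift [ 0.0156 -0.0454 -0.052 ] pos [ 0.5625 -0.1137  0.252 ] F [ 0.4 -0.2 -3.1] open 0.126 t 11.95 q [ 0.24  0.63 -0.22  1.7   0.18  0.85 -0.69]
```

>>> move_arm:
  targets:
    - [[0,-0.01,-0.13,0.004,-0.01,0,0],[0,-0.01,-0.13,0.004,-0.01,0,0],[0,0,-0.13,0.004,-0.01,0,0],[0,0,-0.13,0.004,-0.01,0,0],[0,0,-0.13,0,-0.005,0,0]]

```text
clock: 12.45
tool_pos: [0.5739, -0.164, 0.252]
eef_rot: [0.789, -0.614, -0.004, 0.001]
contact_force: [-0.7, 0.2, -3.3]
opening: 0.132
```

>>> move_arm:
  targets:
    - [[0,0,-0.13,0,0,-0.01,0],[0,0,-0.13,0,0,-0.01,0],[0,0,-0.1,0,0,-0.01,0],[0,0,0,0,0,0,0]]

```text
clock: 12.85
tool_pos: [0.571, -0.1644, 0.2212]
eef_rot: [-0.66, 0.752, 0.007, 0.0]
contact_force: [0.1, 0.2, -3.9]
opening: 0.131
```

```bash
cat >> g.py <<'E'
RP=toolR(yawx(1.468-np.pi),[0,0,-1])
E
python3 -c "
from g import *
corr(RP,[.5781,-.1591,.14])
from plant import r
a=[]
for n in('wrist','top','scene'):
  p=r.snapshot(n);np.savez(n+'5.npz',K=p['K'],T=p['T']);a.append(cv2.convertScaleAbs(p['frame'][:,:,::-1],alpha=1.4))
cv2.imwrite('pics/w5.png',a[0])
cv2.imwrite('pics/ts5.png',np.vstack([cv2.resize(a[1][190:320,310:510],(780,507))]))
cv2.imwrite('pics/s5.png',cv2.resize(a[2][200:410,110:380],(771,600)))
"
```

```text
turn [-0.0104 -0.0093  0.0272] shift [ 0.0071  0.0053 -0.0812] pos [ 0.571  -0.1644  0.2212] F [ 0.1  0.2 -3.9] open 0.131 t 12.85 q [ 0.16  0.69  0.08  1.69 -0.08  0.78 -1.42]
```

View pics/w5.png

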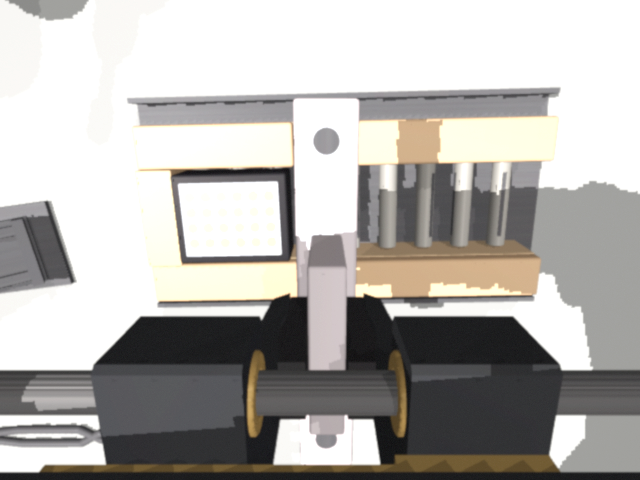

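```bash
cat > chk.py <<'E'
from g import *
w=np.load("wrist5.npz");P=pose(*np.load("fit.npz")["tp"])
L=[(145,-65,56),(-145,-65,56),(-145,-35,56),(35,-35,56),(3,-35,56),(40,-32,64),(40,32,64),(120,-35,56)]
U=[(137,127),(557,118),(555,162),(293,166),(358,163),(290,172),(292,258),(178,170)]
q=proj(tr(P,L),w["K"],w["T"])
for l,a,b in zip(L,q,U): print(l,a.round(0),b)
print("cam",w["T"][:3,3])
f=lambda v:(proj(tr(pose(*v),L),w["K"],w["T"])-U).ravel()
s=least_squares(f,np.load("fit.npz")["tp"]);print(s.x,s.fun.round(1))
# bar from tool: state at time of picture
p=np.array([.571,-.1644,.2212]);R=(Ro.from_rotvec([-.0104,-.0093,.0272]).inv()*RP)
print("toolx yaw",np.arctan2(*R.as_matrix()[1::-1,0]))
Lb=[(80,-12,14),(80,12,14),(30,-6,54),(30,6,54)]
Rt=R.as_matrix();Rbar=np.c_[Rt[:,1],-Rt[:,0],-Rt[:,2]]
for sg in(1,-1):
    Pb=(np.c_[sg*Rbar[:,0],sg*Rbar[:,1],Rbar[:,2]],p-Rbar[:,2]*.038)
    print(proj(tr(Pb,Lb),w["K"],w["T"]).round(0).tolist())
E
python3 chk.py
```

```text
(145, -65, 56) [131. 125.] (137, 127)
(-145, -65, 56) [562. 113.] (557, 118)
(-145, -35, 56) [556. 158.] (555, 162)
(35, -35, 56) [295. 165.] (293, 166)
(3, -35, 56) [341. 164.] (358, 163)
(40, -32, 64) [287. 171.] (290, 172)
(40, 32, 64) [292. 261.] (292, 258)
(120, -35, 56) [174. 169.] (178, 170)
cam [ 0.64153736 -0.17478439  0.35573963]
[ 0.57480711 -0.17949565  1.45876967] [ -2.3  -2.2   7.5  -1.4   3.4  -0.    5.    0.6 -14.    2.8  -0.    0.4
   1.7   3.6  -1.5  -1.3]
toolx yaw -1.7008413984191126
[[353.0, 467.0], [300.0, 467.0], [344.0, 436.0], [308.0, 436.0]]
[[292.0, 95.0], [360.0, 95.0], [306.0, 265.0], [347.0, 265.0]]
```

```bash
python3 - <<'E'
import cv2,numpy as np
w=cv2.imread('pics/w5.png');s=cv2.imread('pics/s5.png')
a=cv2.resize(w[85:480,265:390],(190*1,600));a=cv2.resize(w[85:480,270:385],None,fx=1.5,fy=1.5)
b=cv2.resize(s,None,fx=.78,fy=.78)[:,:]
h=max(a.shape[0],b.shape[0]);c=np.zeros((h,a.shape[1]+b.shape[1],3),np.uint8)
c[:a.shape[0],:a.shape[1]]=a;c[:b.shape[0],a.shape[1]:]=b;print(c.shape,a.shape);cv2.imwrite('pics/c6.png',c)
E
```

```text
(592, 773, 3) (592, 172, 3)
```

View pics/c6.png

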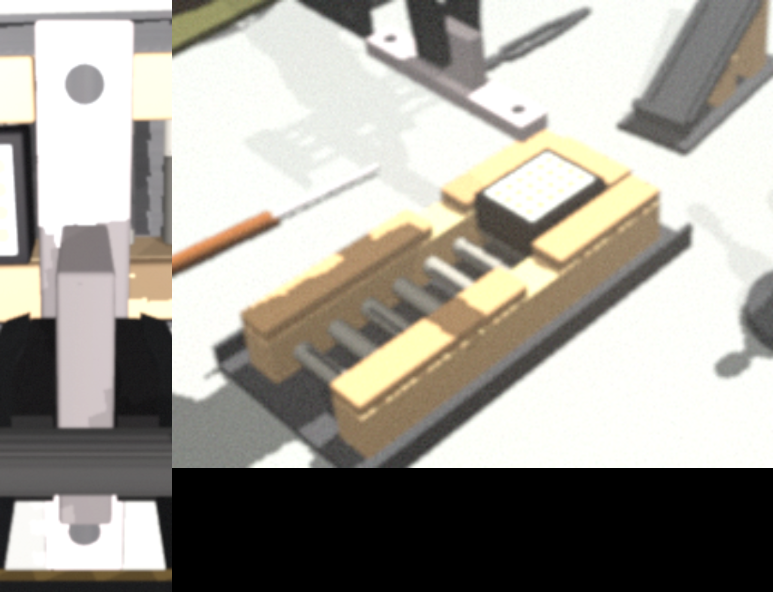

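>>> move_arm:
  targets:
    - [[-0.01,-0.009,0.027,0.007,0.005,-0.02,0],[0,0,0,0,0,-0.03,0],[0,0,0,0,0,-0.03,0],[0,0,0,0,0,-0.015,0],[0,0,0,0,0,0,0]]

```text
clock: 13.5
tool_pos: [0.5835, -0.1599, 0.13]
eef_rot: [-0.674, 0.738, -0.005, 0.006]
contact_force: [-0.9, 0.1, -3.2]
opening: 0.132
```

```bash
python3 -c "
from g import *
corr(RP,[.5781,-.1591,.084])"
```

```text
turn [-0.0001  0.0155 -0.0125] shift [-0.0054  0.0008 -0.046 ] pos [ 0.5835 -0.1599  0.13  ] F [-0.9  0.1 -3.2] open 0.132 t 13.5 q [ 0.16  0.82  0.05  1.75 -0.08  0.56 -1.4 ]
```

Bar bottom is now at z≈0.092, clear of everything. Correct, lower to about 10 mm above the cheeks, and look.

>>> move_arm:
  targets:
    - [[0,0.015,-0.012,-0.005,0.001,-0.01,0],[0,0,0,0,0,-0.006,0],[0,0,0,0,0,-0.005,0],[0,0,0,0,0,0,0]]

```text
clock: 13.9
tool_pos: [0.5804, -0.1593, 0.1106]
eef_rot: [-0.67, 0.742, -0.002, 0.002]
contact_force: [-0.6, 0.4, -3.9]
opening: 0.133
```

```bash
python3 -c "
from g import *
corr(RP,[.5781,-.1591,.084])
from plant import r
a=[]
for n in('wrist','scene'):
  p=r.snapshot(n);np.savez(n+'7.npz',K=p['K'],T=p['T']);a.append(cv2.convertScaleAbs(p['frame'][:,:,::-1],alpha=1.3))
w=a[0][60:480,180:480];s=cv2.resize(a[1][235:405,180:350],(490,490))
c=np.zeros((490,790,3),np.uint8);c[:420,:300]=w;c[:,300:]=s;cv2.imwrite('pics/c7.png',c)
"
```

```text
turn [ 0.0003  0.0048 -0.0013] shift [-0.0023  0.0002 -0.0266] pos [ 0.5804 -0.1593  0.1106] F [-0.6  0.4 -3.9] open 0.133 t 13.9 q [ 0.16  0.85  0.06  1.76 -0.08  0.53 -1.4 ]
```

View pics/c7.png

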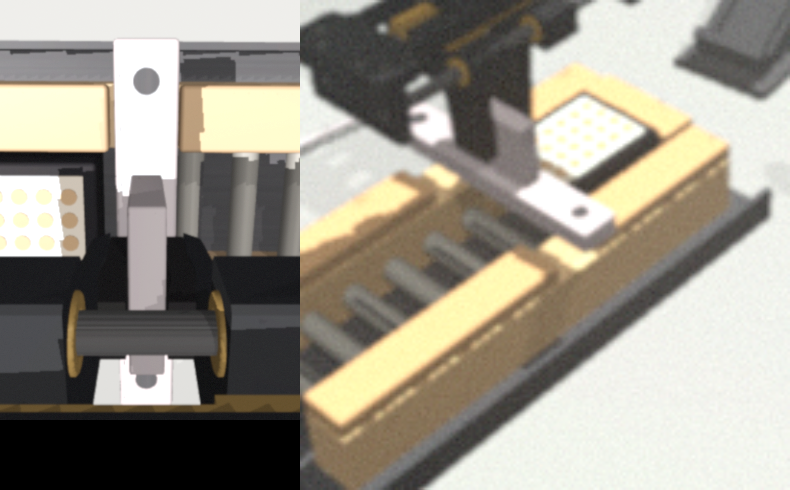

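>>> move_arm:
  targets:
    - [[0,0.005,-0.001,-0.002,0,-0.006,0],[0,0,0,0,0,-0.006,0],[0,0,0,0,0,-0.005,0],[0,0,0,0,0,0,0]]

```text
clock: 14.4
tool_pos: [0.5794, -0.1597, 0.0937]
eef_rot: [-0.67, 0.742, -0.001, 0.001]
contact_force: [-0.2, -0.4, -3.8]
opening: 0.135
```

```bash
python3 -c "
from g import *
corr(RP,[.5781,-.1591,.082])"
```

```text
turn [ 0.0011  0.0025 -0.0001] shift [-0.0013  0.0006 -0.0117] pos [ 0.5794 -0.1597  0.0937] F [-0.2 -0.4 -3.8] open 0.135 t 14.4 q [ 0.16  0.87  0.05  1.77 -0.08  0.5  -1.4 ]
```

>>> move_arm:
  targets:
    - [[0.001,0.002,0,-0.001,0.0005,-0.004,0],[0,0,0,0,0,-0.003,0],[0,0,0,0,0,-0.002,0],[0,0,0,0,0,0,0]]

```text
clock: 14.8
tool_pos: [0.5783, -0.1591, 0.0837]
eef_rot: [-0.67, 0.742, -0.0, 0.0]
contact_force: [0.5, -0.6, -3.7]
opening: 0.135
```

>>> move_arm:
  targets:
    - [[0,0,0,0,0,-0.0015,0],[0,0,0,0,0,0,0]]

```text
clock: 15.0
tool_pos: [0.5788, -0.1592, 0.084]
eef_rot: [-0.67, 0.743, -0.001, 0.0]
contact_force: [-0.8, -0.0, -4.2]
opening: 0.132
```

>>> move_arm:
  targets:
    - [[0,0,0,0,0,-0.0025,0],[0,0,0,0,0,0,0]]

```text
clock: 15.2
tool_pos: [0.5794, -0.1593, 0.084]
eef_rot: [-0.67, 0.743, -0.001, 0.001]
contact_force: [0.0, -0.6, -3.5]
opening: 0.129
```

>>> move_arm:
  targets:
    - [[0,0,0,0,0,-0.002,0],[0,0,0,0,0,0,0]]

```text
clock: 15.4
tool_pos: [0.5798, -0.1594, 0.0837]
eef_rot: [-0.67, 0.743, -0.002, 0.002]
contact_force: [-0.6, 0.3, -3.5]
opening: 0.131
```

>>> move_arm:
  targets:
    - [[0,0.003,0,-0.001,0,-0.003,0],[0,0,0,0,0,-0.003,0]]

```text
clock: 15.6
tool_pos: [0.58, -0.1593, 0.0833]
eef_rot: [-0.67, 0.743, -0.002, 0.002]
contact_force: [-9.8, 3.3, 32.5]
opening: 0.137
```

```bash
python3 -c "
from g import *
corr(RP,[.5781,-.1591,.082])"
```

```text
turn [0.0004 0.0048 0.0005] shift [-0.0019  0.0002 -0.0013] pos [ 0.58   -0.1593  0.0833] F [-9.8  3.3 32.5] open 0.137 t 15.6 q [ 0.16  0.89  0.05  1.77 -0.08  0.48 -1.4 ]
```

>>> move_arm:
  targets:
    - [[0,0,0,0,0,0,0],[0,0,0,0,0,0,0]]

```text
clock: 15.8
tool_pos: [0.5803, -0.1594, 0.0841]
eef_rot: [-0.67, 0.743, -0.002, 0.002]
contact_force: [0.4, 0.3, -4.2]
opening: 0.131
```

```bash
python3 -c "
from g import *
corr(RP,[.5781,-.1591,.082])
from plant import r
a=[]
for n in('wrist','scene'):
  p=r.snapshot(n);np.savez(n+'8.npz',K=p['K'],T=p['T']);a.append(cv2.convertScaleAbs(p['frame'][:,:,::-1],alpha=1.3))
w=a[0][60:480,180:480];s=cv2.resize(a[1][235:405,180:350],(490,490),interpolation=cv2.INTER_CUBIC)
c=np.zeros((490,790,3),np.uint8);c[:420,:300]=w;c[:,300:]=s;cv2.imwrite('pics/c8.png',c)
"
```

```text
turn [0.0008 0.0062 0.0006] shift [-0.0022  0.0003 -0.0021] pos [ 0.5803 -0.1594  0.0841] F [ 0.4  0.3 -4.2] open 0.131 t 15.8 q [ 0.16  0.89  0.05  1.77 -0.08  0.48 -1.4 ]
```

View pics/c8.png

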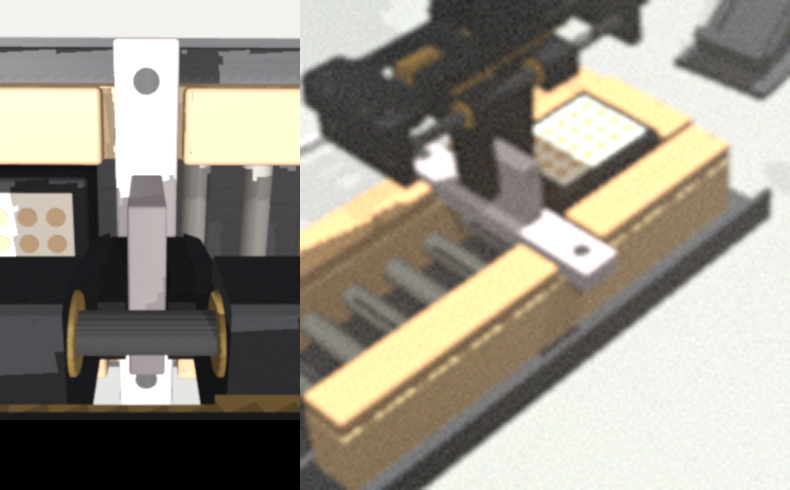

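>>> move_arm:
  targets:
    - [[0,0.004,0,-0.001,0,-0.002,0],[0,0,0,0,0,-0.0015,0.3],[0,0,0,0,0,0,0.4],[0,0,0,0,0,0,0.4],[0,0,0,0,0,0,0.4]]
  force: 10

```text
clock: 16.4
tool_pos: [0.5813, -0.1596, 0.0802]
eef_rot: [-0.67, 0.743, -0.002, 0.001]
contact_force: [-0.3, 0.1, -0.6]
opening: 0.397
```

>>> move_arm:
  targets:
    - [[0,0,0,0,0,0,0.4],[0,0,0,0,0,0,0.4]]

```text
clock: 16.6
tool_pos: [0.5812, -0.1597, 0.0799]
eef_rot: [-0.67, 0.743, -0.002, 0.001]
contact_force: [0.1, -0.5, -0.4]
opening: 0.4
```

Released; lift straight up and check.

>>> move_arm:
  targets:
    - [[0,0,0,0,0,0.01,0.4],[0,0,0,0,0,0.03,0.4],[0,0,0,0,0,0.05,0.4],[0,0,0,0,0,0.05,0.4],[0,0,0,-0.02,0.04,0.04,0.4]]

```text
clock: 17.1
tool_pos: [0.5618, -0.1308, 0.2553]
eef_rot: [-0.667, 0.745, 0.0, -0.002]
contact_force: [0.9, 0.5, -0.8]
opening: 0.399
```

>>> move_arm:
  targets:
    - [[0,0,0,-0.04,0.04,0.01,0.4],[0,0,0,-0.04,0.04,0,0.4],[0,0,0,-0.04,0.04,0,0.4],[0,0,0,0,0.04,0,0.4],[0,0,0,0,0,0,0.4]]

```text
clock: 17.6
tool_pos: [0.4484, 0.0265, 0.274]
eef_rot: [-0.668, 0.744, -0.005, 0.006]
contact_force: [0.6, -0.5, -0.3]
opening: 0.399
```

```bash
python3 -c "
from g import *
from plant import r
tp=np.load('fit.npz')['tp'];B=pose(*tp);a=[]
for n,o,k in(('scene',(150,230),(220,195)),('top',(310,180),(210,140))):
  p=r.snapshot(n);sc=3 if n=='scene' else 2.6
  im=cv2.convertScaleAbs(p['frame'][o[1]:o[1]+k[1],o[0]:o[0]+k[0],::-1],alpha=1.4);im=cv2.resize(im,None,fx=1.8,fy=1.8,interpolation=cv2.INTER_CUBIC);im2=im.copy()
  if n=='top':
    draw(im2,p,B,box(7,31,-80,80,44,58),(0,0,255),1.8,np.array(o));draw(im2,p,B,box(40,120,-32,32,30,64),(0,255,0),1.8,np.array(o))
  a.append(np.hstack([im,im2]) if n=='top' else np.hstack([im,im2]))
W=max(x.shape[1] for x in a);a=[cv2.copyMakeBorder(x,0,0,0,W-x.shape[1],0) for x in a]
a[0]=a[0][:340];c=np.vstack(a);c=c[:600,:800];print(c.shape);cv2.imwrite('pics/c9.png',c)
"
```

```text
(592, 792, 3)
```

```bash
python3 - <<'E'
from g import *
from plant import r
from scipy.ndimage import map_coordinates
p=r.snapshot('top');B=pose(*np.load('fit.npz')['tp'])
im=cv2.GaussianBlur(p['frame'],(3,3),0).astype(float)
def prof(pts):
    q=proj(tr(B,pts),p['K'],p['T']);return np.array([map_coordinates(im[:,:,k],[q[:,1],q[:,0]],order=1) for k in range(3)]).T
xs=np.arange(-8,60,3)
for y in(-50,50):  # along x at bar-top height, over each cheek
    c=prof([(x,y,58) for x in xs]);print(y,[(int(x),int(v[0]),int(v[0]-v[2])) for x,v in zip(xs,c)])
for x in(19,):
    ys=np.r_[np.arange(-92,-66,3),np.arange(66,95,3)];c=prof([(x,y,58) for y in ys]);print("along bar",[(int(y),int(v.mean())) for y,v in zip(ys,c)])
xs=np.arange(34,130,4);c=prof([(x,-20,64) for x in xs]);print("box",[(int(x),int(v.mean())) for x,v in zip(xs,c)])
for q in("bar","carrier","torch","crucible","tweezers","pick"): print(q,[(np.round(d["centre"]).tolist(),round(d["score"],2)) for d in r.find_in(p,q)][:2])
print("bar exp",proj(tr(B,[(19,0,60)]),p['K'],p['T']))
print(r.get_state()["qd"].round(3))
E
```

```text
-50 [(-8, 145, 58), (-5, 145, 59), (-2, 145, 58), (1, 136, 55), (4, 108, 37), (7, 109, 10), (10, 139, 2), (13, 145, 1), (16, 145, 1), (19, 146, 1), (22, 146, 0), (25, 146, 1), (28, 133, 2), (31, 109, 13), (34, 98, 31), (37, 110, 43), (40, 136, 55), (43, 144, 58), (46, 144, 57), (49, 144, 57), (52, 144, 57), (55, 145, 57), (58, 145, 58)]
50 [(-8, 142, 58), (-5, 142, 57), (-2, 142, 57), (1, 140, 57), (4, 121, 44), (7, 117, 17), (10, 140, 3), (13, 144, 1), (16, 144, 2), (19, 144, 3), (22, 144, 7), (25, 143, 10), (28, 138, 11), (31, 118, 19), (34, 108, 35), (37, 110, 43), (40, 135, 54), (43, 143, 58), (46, 144, 58), (49, 142, 57), (52, 143, 58), (55, 143, 58), (58, 144, 58)]
along bar [(-92, 112), (-89, 110), (-86, 111), (-83, 121), (-80, 139), (-77, 144), (-74, 124), (-71, 84), (-68, 62), (66, 90), (69, 132), (72, 143), (75, 128), (78, 73), (81, 36), (84, 35), (87, 40), (90, 53), (93, 83)]
box [(34, 56), (38, 40), (42, 34), (46, 81), (50, 133), (54, 129), (58, 139), (62, 134), (66, 130), (70, 138), (74, 130), (78, 133), (82, 139), (86, 128), (90, 135), (94, 137), (98, 129), (102, 138), (106, 133), (110, 128), (114, 109), (118, 51), (122, 85), (126, 117)]
bar [([174.0, 212.0], 0.7), ([250.0, 396.0], 0.64)]
carrier [([246.0, 371.0], 0.56)]
torch [([158.0, 342.0], 0.69)]
crucible [([156.0, 293.0], 0.79), ([346.0, 237.0], 0.51)]
tweezers [([349.0, 238.0], 0.72), ([254.0, 423.0], 0.63)]
pick [([350.0, 432.0], 0.74)]
bar exp [[397.34811188 250.54330247]]
[-0.005  0.001 -0.004  0.003 -0.     0.001 -0.001]
```

```bash
python3 -c "
from plant import r
print(r.finish_job(), r.get_state()['clock'])"
```

```text
the job is handed in; nothing more can be done
the job is handed in; nothing more can be done
```

The job is handed in: the carrier box is home against the end stop, and the grey titanium bar lies rib up across both notches behind it. It took about 18 s of robot time.

**What I did:** I pushed the carrier along the rollers with shut fingers until it stopped, with about 7 N of contact. I then gripped the bar by its rib in the sloping rest, lifted it off square to the slope, levelled and turned it, lowered it into the notches and let go.

**Last checks (overhead camera, measured by brightness along lines):**
- **Box:** its pale top spans tray x of about 46 to 115 mm, so its centre is at about 80, which is home.
- **Bar:** it spans tray x of about 6 to 31 mm on both cheeks, centred near 19. It is within about 2 mm of centre lengthwise, and the two ends match closely, so it lies flat.
- **Robot:** the arm is clear, above z 0.25 m, and the wrist force read about zero.

**Shortfalls and disagreements:**
- **Force peak:** setting the bar down gave a brief wrist reading of about 33 N, harder than I wanted. I eased off before letting go.
- **No final look:** the picture limit was used up, so I checked the final state by numbers only.
- **Tweezers:** the network's position for them shifted by about 12 pixels from the first picture. I think the arm was partly hiding them, since it never came near them at low height, but I did not confirm it. The torch, crucible and pick were found where they started, within a couple of pixels.

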